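Glass bench: draw the cooled baubles out on their tray

TASK

First push the empty red-lipped tray fully home into the cooling cabinet. Then hook a fingertip behind the lip of the blue tray and draw it all the way out to its stop, so that both glass baubles stand clear of the cabinet. Leave the baubles lying untouched in their cradle, leave the red tray shut, and do not disturb the other things on the bench.

Things in the scene. Friction and masses are not known exactly. Their poses are not given: they have to be found in the camera images.
- cabinet: low aluminium cabinet with a clear roof, fixed to the bench, 210 mm deep (x), 274 mm wide, 90 mm high. Origin on the bench under the middle of its open front face; x points into the cabinet, z up. Two trays run side by side, 68 mm to either side of the middle; either colour may be on either side. Trays draw out along the cabinet's -x, on rails 6 mm high that end 110 mm before the face.
- red_tray (a joint): how far the red-lipped tray is out, m: 0 = fully home at its inner stop, 0.14 = fully out at its outer stop. Starts part-way out, empty. It slides with about 2 N of friction plus light damping and stays where it is left
- blue_tray (a joint): how far the blue-lipped tray is out, m: 0 = fully home, 0.14 = fully out at its outer stop. Starts home, carrying two baubles. About 2 N of friction plus light damping (6 N per m/s); stays where it is left
- red_tray_lip (a point): middle of the top edge of the red upright lip (plate 100 mm wide, 8 mm thick, this point mid-thickness) at the tray's front end, 60 mm above the bench; travels with the tray; axes as the cabinet's. Behind it the tray floor (top 13 mm above the bench) is bare, without side walls, for 72 mm, up to the tray's closing panel (79 mm high), level with the cabinet's face when home
- blue_tray_lip (a point): middle of the top edge of the blue upright lip (plate 100 mm wide, 8 mm thick, this point mid-thickness) at the tray's front end, 60 mm above the bench; travels with the tray; axes as the cabinet's. Behind it the tray floor (top 13 mm above the bench) is bare, without side walls, for 72 mm, up to the tray's closing panel (79 mm high), level with the cabinet's face when home
- amber_bauble_center (a point): centre of the loose amber glass bauble, a ball 55 mm across with a small brass cap, resting in the front pocket of the blue tray's cradle; about 44 mm above the bench
- blue_tray_nest0 (a point): where the centre of the amber bauble is when it lies in its pocket (front one, 124 mm behind the lip); travels with the blue tray
- green_bauble_center (a point): centre of the loose green glass bauble, a ball 55 mm across with a small brass cap, resting in the rear pocket of the blue tray's cradle; about 44 mm above the bench
- blue_tray_nest1 (a point): where the centre of the green bauble is when it lies in its pocket (rear one, 189 mm behind the lip); travels with the blue tray
- roller_stand: loose roller stand: blue round foot 84 mm across, stem, two dark wooden discs at the top, 116 mm tall; origin under its foot; a bystander beside the cabinet
- rod_rest: loose brass rod rest: round foot 44 mm across, upright 20 mm wide with a forked top, 76 mm tall; origin under its foot; a bystander beside the cabinet
- marver: loose black graphite block 90 x 60 x 18 mm; origin at the centre of its underside; a bystander
- rod_jar: loose white ceramic jar, 70 mm across, 90 mm tall, with coloured glass rods that reach 205 mm high; origin under its centre; a bystander
- pick: loose hand pick with a red handle, lying, about 200 mm long along its x axis; a bystander
- paddle: loose wooden paddle, lying, 230 mm long along its x axis, 12 mm thick; a bystander
- amber_bauble: the amber bauble itself, origin at its centre (it may roll in place)
- green_bauble: the green bauble itself, origin at its centre (it may roll in place)

How it is judged (in metres and radians):
On the way, in this order (a step that is already met when the one before it is completed fails the run):
1. the red tray is fully home (within 6 mm) (value of joint red_tray below 0.006 m), for 0.2 s.
2. the blue tray is drawn out to its stop (at least 130 of 140 mm) (value of joint blue_tray above 0.13 m), for 0.2 s.
At the end, for the whole second after the job is handed in: The red tray is home within 6 mm, the blue tray is out at least 130 mm (its stop is at 140 mm), and both baubles lie at rest in their pockets (centres within 12 mm of the pocket points) (value of joint red_tray below 0.006 m and value of joint blue_tray above 0.13 m and distance between amber_bauble_center and blue_tray_nest0 below 0.012 m and distance between green_bauble_center and blue_tray_nest1 below 0.012 m and linear speed of each of amber_bauble, green_bauble below 0.03 m/s); the robot touches nothing.
It fails at once if the blue tray is drawn out (more than 20 mm) while the red tray is not home (more than 10 mm out) (value of joint blue_tray above 0.02 m and value of joint red_tray above 0.01 m).
It fails at once if a bauble is touched by the robot (contact force between any of the fingers, the arm and amber_bauble above 0.5 N or contact force between any of the fingers, the arm and green_bauble above 0.5 N).
It fails at once if a bauble leaves its pocket or is lifted (distance between amber_bauble_center and blue_tray_nest0 above 0.02 m or distance between green_bauble_center and blue_tray_nest1 above 0.02 m).
It fails at once if another thing on the bench is moved by more than 30 mm (distance of any of roller_stand, rod_rest, marver, rod_jar, pick, paddle from where it was at the start of the episode above 0.03 m).
It also fails if it takes over 45 s, if anything falls off the work surface, if the arm or the gripper's body presses on something with over 40 N, if the wrist force passes 120 N, or if a joint passes its speed limit or range.

ROBOT

A 6-joint arm with a two-finger parallel gripper is mounted at the origin on the work surface. World frame = base frame: x ahead of the robot, y to its left, z up, the work surface at z = 0. Lengths are in m, angles in degrees, forces in N, time in s.
With the tool pointing down it reaches from about 0.35 to 0.875 m from the base axis. Payload 4.2 kg.
Tool frame: the origin (TCP) lies midway between the tips of the shut fingers; the grasp point (between the pads) lies 19 mm behind it; x points along the fingers, y is the direction in which the jaws open and shut, and the axes are right-handed (so a half turn about x gives the same grasp; the last joint's range is limited). The gripper opens to 87 mm and grips with 3 to 60 N. Pads are 19 mm wide; open, the fingers measure 117 mm over their backs; the gripper's body (75 mm by 190 mm) begins 51 mm behind the grasp point.
Start: joints at [14.817, 22.042, 0.453, 0, -68.411, -14.817], TCP at [0.625, 0, 0.223] pointing down, gripper open.
Joint ranges: [-179.83, 179.83], [-69.29, 118.12], [-61.27, 80.66], [-181.25, 117.63], [-171.15, -9.14], [-177.46, 177.46]. Speed limits (degrees/s): [159.86, 159.86, 180, 180, 180, 180].

INTERFACE

Orientations are given as a 3x3 rotation matrix whose columns are the frame's x, y, z axes.
In Python, from station import r gives the robot as it stands.
- The arm moves only by the tool play_rows, never from a script. Its argument "plan" is a list that holds one entry, the list of rows, each a list of 6 numbers: the shift along the tool's x, y, z in cm, then the turn, a rotation vector about the tool's x, y, z in units of 10 degrees (1.0 is 10 degrees). A call has 1 to 5 rows; each row is the pose to reach, as a shift and turn from the pose commanded when the call began, along the tool's axes at that moment; what a row does not reach only later rows make up. A row lasts 1/8 s, in which the tool goes at most 62.5 mm and 10.7 degrees, less where a joint would pass 70% of its speed; a pose out of reach is approached as far as the arm can. A call with a gripper value outside its range is refused whole. "hand" is the opening, from 0 (shut) to 1 (fully open), set as the call begins (left out, the last holds). The fingers move at their own pace and stop on an object; the grip force is fixed at half the most. Time passes only in rows, so rows that repeat a pose let the fingers close. It gives the time, the measured TCP pose, the force and the opening at its end, in the units of the state.
- r.sense(): the state, without advancing time (a new reading comes with each control period).
- r.capture(name): name is "scene" or "side" or "wrist"; returns (picture, depth): 420x560x3 uint8, blue, green, red; 420x560 float32, m along the optical axis (not along the pixel's ray), 0 where there is no reading.
- r.get_calibration(name): a dict with "vfov" (degrees; the focal length in pixels is half the picture's height over the tangent of half this angle, whatever the lens; pixels are square), "cx", "cy" (the principal point, pixels), "rvec" (rotation vector, rad) and "tvec" (3), from world to camera coordinates, as OpenCV has them. Camera axes: x right, y down, z forward; pixel columns grow to the right and rows downward; lengths in m; the calibration is good to about 2 mm. A picture is of the moment at which its call begins: read the wrist's pose just before it. get_calibration takes no time and is no camera call; for the wrist camera it gives the pose at the moment of the call.
- r.finish_job(): hands the job in, once; it reports no verdict.
The state is a dict: "time_s": time; "joints": joint angles; "joint_velocities": joint speeds; "effort": joint torques, N m; "tcp_pos": TCP position; "ee_rot": TCP orientation; "wrist_force": force on the tool from outside, world axes, zero at the start; "moment": the same for the moment, N m; "gripper_width": opening from 0.0 (shut) to 1.0 (fully open).
Only numpy, scipy, OpenCV 4.12 (cv2) and the standard library are available. Lean on these libraries where they do the work, as an engineer would, in place of code of your own. Each camera call takes 0.05 s, during which the arm holds its last target.

## Working session

There is one attempt and no reset: what is moved stays moved. The work goes in short steps, Python scripts to look and compute and a tool call to move; the robot and the scene stay as the last step left them, time stands still between calls to the robot, and variables do not carry over. Pictures are saved under pics/ and viewed, and the job is handed in when it is done.

Besides the shell and the picture viewer there is one more tool, called after "Emit:" by a JSON object that holds its "op" and its "data". play_rows: Moves the arm, as the interface text tells. Its arguments: {"type":"object","properties":{"plan":{"type":"array","items":{"type":"array","items":{"type":"array","items":{"type":"number"}}}},"hand":{"type":"number"}},"required":["plan"]}

```bash
ls; mkdir -p pics; cat > h.py <<'E'
import numpy as np, cv2
from station import r
def K(c,shape=(420,560)):
    f=shape[0]/2/np.tan(np.radians(c['vfov'])/2)
    return f,c['cx'],c['cy']
def cloud(name):
    c=r.get_calibration(name); im,d=r.capture(name)
    f,cx,cy=K(c); v,u=np.mgrid[:420,:560]
    P=np.stack([(u-cx)/f*d,(v-cy)/f*d,d],-1)
    R=cv2.Rodrigues(np.array(c['rvec'],float))[0]; t=np.array(c['tvec'],float).ravel()
    W=(P-t)@R
    W[d==0]=np.nan
    return im,d,W
E
python3 - <<'E'
from h import *
print(r.sense())
for n in ['scene','side','wrist']:
    print(r.get_calibration(n))
    im,d,W=cloud(n); cv2.imwrite(f'pics/{n}0.png',im); np.savez(f'/tmp/{n}0',im=im,W=W)
E
```

```text
pics
{'time_s': 0.0, 'joints': array([ 1.48182752e+01,  2.20908659e+01,  3.78466217e-01, -2.90191949e-02,
       -6.84100307e+01, -1.48194552e+01]), 'joint_velocities': array([ 0.0868881 ,  0.00490169, -0.02015539,  0.0495331 ,  0.03504291,
        0.01787819]), 'effort': array([ 5.69075401e-04, -3.90661991e+01,  1.87403029e+01,  4.22001421e+00,
        1.09914420e-02, -1.81494070e-04]), 'tcp_pos': array([6.24392029e-01, 3.63954450e-05, 2.21449445e-01]), 'ee_rot': array([[-2.18614975e-03, -9.99997589e-01,  2.07363698e-04],
       [-9.12038166e-05,  2.07563579e-04,  9.99999974e-01],
       [-9.99997606e-01,  2.18613078e-03, -9.16573617e-05]]), 'wrist_force': array([ 0.49174429, -0.20561164,  0.34007527]), 'moment': array([0.04140243, 0.02966362, 0.02663978]), 'gripper_width': 0.9994869378429819}
{'vfov': 45.41602261676309, 'cx': 281.78164662274423, 'cy': 206.4311487126686, 'rvec': array([ 1.79330781,  1.54939548, -0.70008141]), 'tvec': array([-0.0737893 , -0.31256595,  1.93382467])}
{'vfov': 47.87352650050545, 'cx': 272.59241762252384, 'cy': 212.38621351526598, 'rvec': array([ 2.12674967, -0.27633314,  0.11731071]), 'tvec': array([-0.58878229,  0.14464336,  1.51383213])}
{'vfov': 69.35148916714262, 'cx': 282.9066607736308, 'cy': 208.11305841188596, 'rvec': array([1.05584549e-03, 3.11490416e+00, 3.90548127e-01]), 'tvec': array([ 0.62388137, -0.03102285,  0.38996682])}
```

View pics/scene0.png

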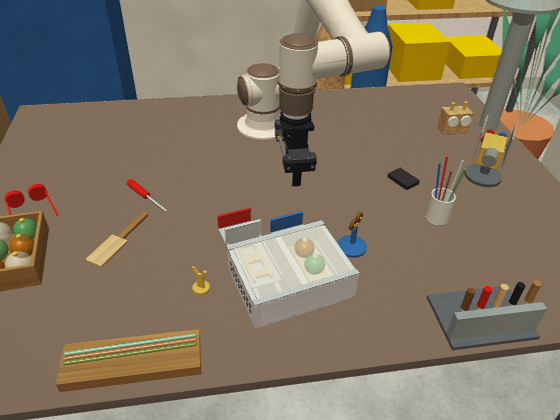

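View pics/side0.png

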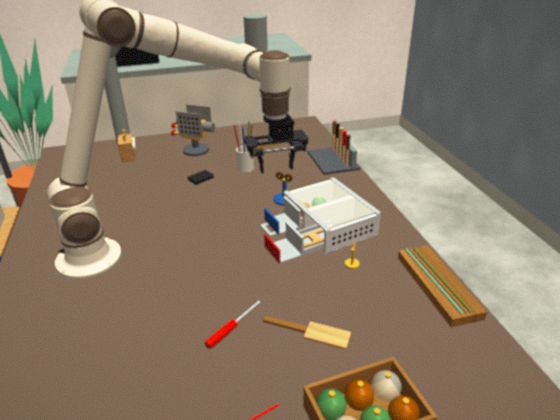

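View pics/wrist0.png

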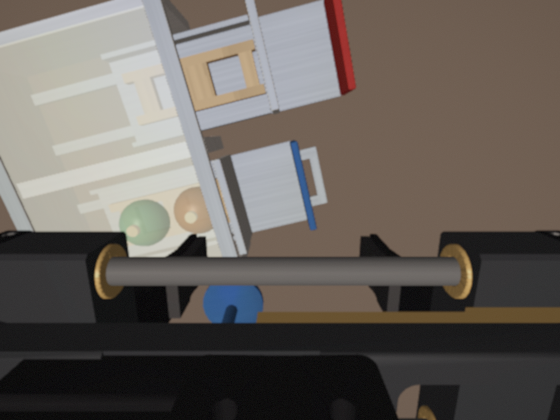

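The wrist view shows the red lip at about (345,45), the blue lip at (303,185), the baubles at (145,222) and (195,210), and the roller-stand foot at (232,300). Next I'll localize the lips in 3D.

```bash
cat > loc.py <<'E'
from h import *
import sys
def lips(name,im,W,show=True):
    hsv=cv2.cvtColor(im,cv2.COLOR_BGR2HSV); H,S,V=[hsv[...,i].astype(int) for i in range(3)]
    out={}
    for k,m in dict(red=((H<6)|(H>174))&(S>150)&(V>60),blue=(H>100)&(H<118)&(S>130)&(V>50)).items():
        m=m&(W[...,2]>0.02)&(W[...,2]<0.08)&(W[...,0]>0.45)&(W[...,0]<0.8)&(abs(W[...,1])<0.3)
        n,lab,st,ce=cv2.connectedComponentsWithStats(m.astype('uint8'))
        for i in range(1,n):
            if st[i,4]>60:
                P=W[lab==i]; top=P[P[:,2]>np.percentile(P[:,2],98)-0.012]
                c=top[:,:2].mean(0); u,s,vt=np.linalg.svd(top[:,:2]-c,full_matrices=False)
                a=(top[:,:2]-c)@vt[0]
                mid=c+vt[0]*(a.max()+a.min())/2
                print(name,k,st[i],'mid',mid.round(4),'z98',np.percentile(P[:,2],98).round(4),'dir',vt[0].round(3),'len',np.ptp(a).round(4),'wid',np.ptp((top[:,:2]-c)@vt[1]).round(4))
if __name__=='__main__':
    for n in ['scene','side','wrist']:
        z=np.load(f'/tmp/{n}0.npz'); lips(n,z['im'],z['W'])
E
python3 loc.py
python3 - <<'E'
from h import *
z=np.load('/tmp/wrist0.npz');W=z['W']
for n,(u,v) in dict(rA=(338,5),rB=(352,88),bA=(296,145),bB=(312,226),panR0=(255,10),panR1=(275,105),panB0=(220,165),panB1=(240,250),face0=(150,10),face1=(222,240),floorR=(310,60),amber=(195,210),green=(145,222),stand=(235,295),frame=(315,180)).items():
    print(n,W[v-1:v+2,u-1:u+2].reshape(-1,3).mean(0).round(4))
E
```

```text
scene red [217 208  34  20 387] mid [ 0.5692 -0.1577] z98 0.0621 dir [-0.239  0.971] len 0.0963 wid 0.014
scene blue [271 211  31  20 363] mid [ 0.6048 -0.0078] z98 0.0615 dir [-0.233  0.972] len 0.0968 wid 0.0152
scene blue [348 228   9  18  75] mid [0.7025 0.1638] z98 0.0749 dir [-0.012 -1.   ] len 0.0118 wid 0.0062
side red [264 234  15  27 179] mid [ 0.5638 -0.1588] z98 0.0628 dir [ 0.216 -0.976] len 0.0962 wid 0.0097
side blue [265 209  13  23 137] mid [ 0.5997 -0.014 ] z98 0.0635 dir [ 0.222 -0.975] len 0.0895 wid 0.008
wrist red [ 325    0   31   94 1431] mid [ 0.5658 -0.1478] z98 0.0615 dir [ 0.236 -0.972] len 0.0854 wid 0.0085
wrist blue [291 142  25  87 488] mid [ 0.602  -0.0082] z98 0.0619 dir [ 0.235 -0.972] len 0.0971 wid 0.0061
wrist blue [221 301  21  22 281] mid [0.6933 0.1611] z98 0.057 dir [-0.99   0.143] len 0.0144 wid 0.0062
rA [ 0.5721 -0.1811  0.0604]
rB [ 0.5548 -0.1079  0.06  ]
bA [ 0.6103 -0.052   0.0599]
bB [0.5915 0.0366 0.0605]
panR0 [ 0.6508 -0.1793  0.0531]
panR1 [ 0.6316 -0.0903  0.0794]
panB0 [ 0.6872 -0.0332  0.0781]
panB1 [0.6702 0.0577 0.079 ]
face0 [ 0.7379 -0.1668  0.0899]
face1 [0.6865 0.042  0.0905]
floorR [ 0.5935 -0.1433  0.0134]
amber [0.7124 0.0107 0.0887]
green [0.7641 0.0232 0.0887]
stand [0.6883 0.1471 0.0179]
frame [ 0.5837 -0.0067  0.0069]
```

```bash
python3 -c "
import cv2
for n,(a,b,c,d) in dict(scene=(180,320,180,400),side=(160,290,220,400)).items():
    im=cv2.imread(f'pics/{n}0.png')[a:b,c:d]; cv2.imwrite(f'pics/{n}z.png',cv2.resize(im,None,fx=3.5,fy=3.5,interpolation=2))
"
```

```text
(no output)
```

View pics/scenez.png

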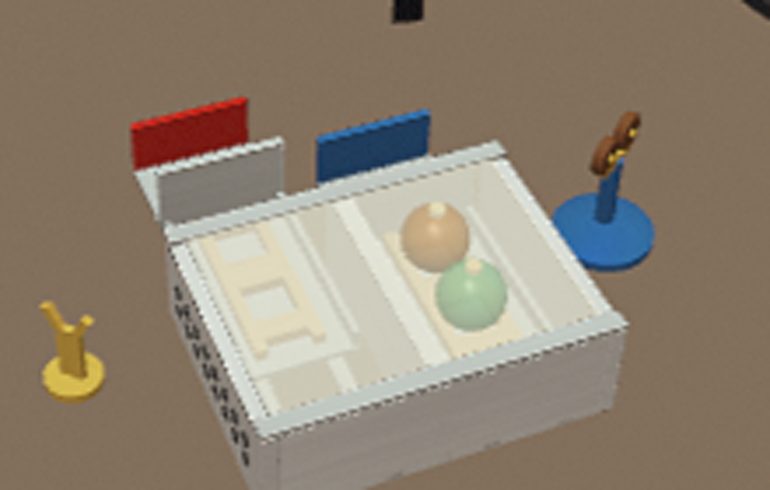

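View pics/sidez.png

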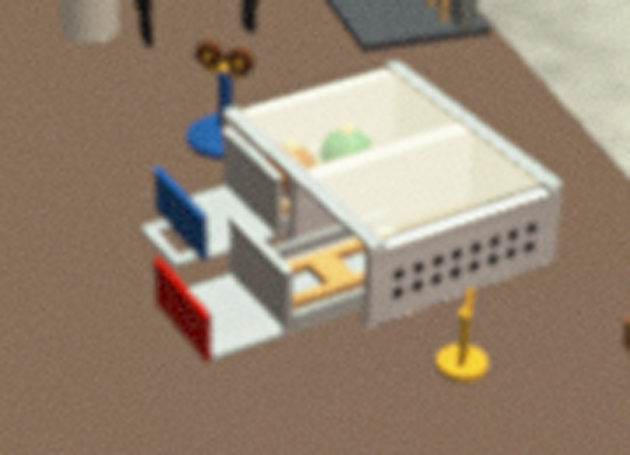

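Emit:
{"op": "play_rows", "data": {"plan": [[[0,2,-3.3,1,0,0],[0,4,-6.6,2,0,0],[0,6,-9.9,3,0,0],[0,8,-13.2,4,0,0],[0,10.1,-16.5,5,0,0]]], "hand": 0}}

```text
time_s: 0.78
tcp_pos: [0.523, -0.1659, 0.2223]
ee_rot: [[-0.001, -0.638, 0.77], [0.0, 0.77, 0.638], [-1.0, 0.0, -0.0]]
wrist_force: [0.2, 0.6, 0.1]
gripper_width: 0.514
```

Emit:
{"op": "play_rows", "data": {"plan": [[[0,0,0,1,0,0],[0,0,0,2,0,0],[0,0,0,2.63,0,0],[0,0,0,2.63,0,0],[0,0,0,2.63,0,0]]]}}

```text
time_s: 1.4
tcp_pos: [0.5239, -0.1649, 0.2224]
ee_rot: [[-0.0, -0.238, 0.971], [0.0, 0.971, 0.238], [-1.0, 0.0, -0.0]]
wrist_force: [-0.7, 0.4, 0.2]
gripper_width: 0.02
```

```bash
cat > st.py <<'E'
from h import *
ex=np.array([.972,.236]);ey=np.array([-.236,.972])
s=r.sense();p=s['tcp_pos'];print(s['time_s'],p.round(4),'cab',(p[:2]@ex).round(4),(p[:2]@ey).round(4));print(s['ee_rot'].round(3));print(s['wrist_force'].round(2),'in cab',(s['wrist_force'][:2]@ex).round(2),s['gripper_width'],s['joints'].round(1))
E
python3 st.py; python3 - <<'E'
from h import *
im,d,W=cloud('wrist'); cv2.imwrite('pics/w1.png',im); np.savez('/tmp/w1',im=im,W=W)
import loc; loc.lips('wrist',im,W)
E
```

```text
1.4 [ 0.5239 -0.1649  0.2224] cab 0.4703 -0.2839
[[-0.    -0.238  0.971]
 [ 0.     0.971  0.238]
 [-1.     0.    -0.   ]]
[-0.74  0.44  0.24] in cab -0.61 0.020070981472274915 [ -0.6  14.7 -10.3  -0.  -65.  -75.6]
wrist red [ 238  219   87   15 1108] mid [ 0.5637 -0.1563] z98 0.0612 dir [-0.234  0.972] len 0.0974 wid 0.006
```

View pics/w1.png

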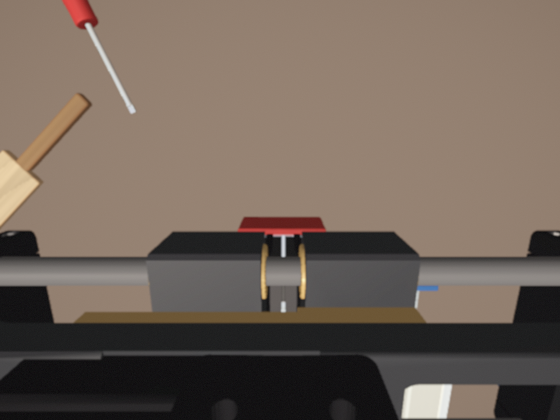

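The red lip is at pixel (282,224), centred on the tool. I'll go straight down in front of it.

Emit:
{"op": "play_rows", "data": {"plan": [[[5,0,0,0,0,0],[10,0,0,0,0,0],[15,0,0,0,0,0],[18.5,0,0,0,0,0],[18.5,0,0,0,0,0]]]}}

```text
time_s: 2.08
tcp_pos: [0.5219, -0.1649, 0.035]
ee_rot: [[-0.007, -0.237, 0.971], [0.0, 0.971, 0.237], [-1.0, 0.002, -0.006]]
wrist_force: [-0.0, -0.8, 1.3]
gripper_width: 0.005
```

Emit:
{"op": "play_rows", "data": {"plan": [[[0,0,1.2,0,0,0],[0,0,2.4,0,0,0],[0,0,3.6,0,0,0],[0,0,4.8,0,0,0],[0,0,6,0,0,0]]]}}

```text
time_s: 2.7
tcp_pos: [0.5829, -0.1507, 0.0378]
ee_rot: [[-0.0, -0.237, 0.972], [-0.0, 0.972, 0.237], [-1.0, 0.0, -0.0]]
wrist_force: [-2.5, -0.3, 2.5]
gripper_width: 0.004
```

```bash
python3 st.py
```

```text
2.7 [ 0.5829 -0.1507  0.0378] cab 0.531 -0.284
[[-0.    -0.237  0.972]
 [-0.     0.972  0.237]
 [-1.     0.    -0.   ]]
[-2.47 -0.27  2.51] in cab -2.47 0.004063214247335289 [  0.9  30.5 -15.4   0.  -44.1 -77.2]
```

Emit:
{"op": "play_rows", "data": {"plan": [[[0,0,0.7,0,0,0],[0,0,1.4,0,0,0],[0,0,2.1,0,0,0],[0,0,2.8,0,0,0],[0,0,3.4,0,0,0]]]}}

```text
time_s: 3.32
tcp_pos: [0.6156, -0.1426, 0.0374]
ee_rot: [[-0.0, -0.237, 0.972], [-0.0, 0.972, 0.237], [-1.0, 0.0, -0.0]]
wrist_force: [-1.9, -1.6, 1.6]
gripper_width: 0.005
```

```bash
python3 st.py
```

```text
3.325 [ 0.6156 -0.1426  0.0374] cab 0.5647 -0.2839
[[-0.    -0.237  0.972]
 [-0.     0.972  0.237]
 [-1.     0.    -0.   ]]
[-1.87 -1.6   1.56] in cab -2.2 0.005095865239793253 [  1.6  32.8 -10.8  -0.  -46.3 -77.9]
```

Emit:
{"op": "play_rows", "data": {"plan": [[[0,0,0.3,0,0,0],[0,0,0.6,0,0,0],[0,0,0.9,0,0,0]]]}}

```text
time_s: 3.7
tcp_pos: [0.6185, -0.1419, 0.0374]
ee_rot: [[-0.013, -0.236, 0.972], [-0.001, 0.972, 0.236], [-1.0, 0.002, -0.013]]
wrist_force: [-15.5, -5.0, 11.7]
gripper_width: 0.006
```

```bash
python3 st.py
```

```text
3.7 [ 0.6185 -0.1419  0.0374] cab 0.5677 -0.2838
[[-0.013 -0.236  0.972]
 [-0.001  0.972  0.236]
 [-1.     0.002 -0.013]]
[-15.52  -5.01  11.69] in cab -16.27 0.0055096163813043685 [  1.7  33.3  -9.9   0.1 -47.6 -78.1]
```

The force jumped to 16 N at the expected home position, so the tray is on its inner stop. I'll hold briefly, back off, lift, then look.

Emit:
{"op": "play_rows", "data": {"plan": [[[0,0,0,0,0,0],[0,0,0,0,0,0],[0,0,-2,0,0,0],[0,0,-4,0,0,0],[0,0,-5,0,0,0]]]}}

```text
time_s: 4.32
tcp_pos: [0.5755, -0.1524, 0.0378]
ee_rot: [[0.002, -0.237, 0.972], [0.0, 0.972, 0.237], [-1.0, -0.0, 0.002]]
wrist_force: [0.9, 0.3, -0.1]
gripper_width: 0.007
```

Emit:
{"op": "play_rows", "data": {"plan": [[[-3.5,0,0,0,0,0],[-8.5,0,0,0,0,0],[-13.5,0,0,0,0,0],[-18,0,0,0,0,0],[-18,0,0,0,0,0]]]}}

```text
time_s: 4.95
tcp_pos: [0.5787, -0.1525, 0.2227]
ee_rot: [[0.012, -0.238, 0.971], [-0.001, 0.971, 0.238], [-1.0, -0.004, 0.011]]
wrist_force: [0.5, 0.2, -0.2]
gripper_width: 0.004
```

```bash
python3 st.py; python3 - <<'E'
from h import *
import loc
for n in ['scene','side','wrist']:
    im,d,W=cloud(n); cv2.imwrite(f'pics/{n}2.png',im); loc.lips(n,im,W)
E
```

```text
4.95 [ 0.5787 -0.1525  0.2227] cab 0.5265 -0.2848
[[ 0.012 -0.238  0.971]
 [-0.001  0.971  0.238]
 [-1.    -0.004  0.011]]
[ 0.53  0.24 -0.23] in cab 0.57 0.0038907871668546314 [  0.8  19.1  -4.    0.1 -66.2 -77. ]
scene red [224 222  35  21 410] mid [ 0.6362 -0.1402] z98 0.0624 dir [-0.227  0.974] len 0.1 wid 0.0129
scene blue [271 211  31  20 355] mid [ 0.6053 -0.009 ] z98 0.0611 dir [-0.246  0.969] len 0.0958 wid 0.0132
scene blue [347 228  10  18  79] mid [0.7011 0.1651] z98 0.0747 dir [ 0.17  -0.985] len 0.0124 wid 0.0059
side red [284 229  15  25 179] mid [ 0.6317 -0.1457] z98 0.0624 dir [ 0.216 -0.976] len 0.0933 wid 0.0104
side blue [265 209  13  23 136] mid [ 0.5997 -0.0148] z98 0.064 dir [ 0.215 -0.977] len 0.0948 wid 0.0077
wrist red [267 232  32   5 104] mid [ 0.6294 -0.1381] z98 0.0365 dir [-0.23   0.973] len 0.0369 wid 0.0012
wrist blue [395 232  50  17 563] mid [0.5934 0.0178] z98 0.0613 dir [-0.213  0.977] len 0.0436 wid 0.0071
```

View pics/side2.png

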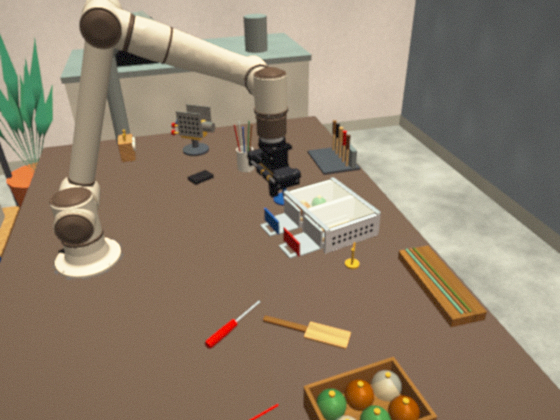

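The side view shows both lips level, red at (291,242) and blue at (271,220). The scene camera agrees to about 1 mm along the slide. Now I'll move over the gap behind the blue lip.

Emit:
{"op": "play_rows", "data": {"plan": [[[0,4.5,3,0,0,0],[0,9,6,0,0,0],[0,13.5,9.2,0,0,0],[0,13.5,9.2,0,0,0],[0,13.5,9.2,0,0,0]]]}}

```text
time_s: 5.72
tcp_pos: [0.6323, 0.0005, 0.2159]
ee_rot: [[-0.003, -0.237, 0.971], [-0.001, 0.971, 0.237], [-1.0, 0.0, -0.003]]
wrist_force: [0.7, 0.5, -0.3]
gripper_width: 0.003
```

```bash
python3 st.py
```

```text
5.725 [6.323e-01 5.000e-04 2.159e-01] cab 0.6147 -0.1488
[[-0.003 -0.237  0.971]
 [-0.001  0.971  0.237]
 [-1.     0.    -0.003]]
[ 0.66  0.55 -0.33] in cab 0.77 0.00301763320448569 [ 14.7  23.1   1.1  -0.  -68.2 -90.9]
```

Now at cab (0.615, −0.149). I'll descend in the gap by 18 cm, which puts the tip at z ≈ 0.036.

Emit:
{"op": "play_rows", "data": {"plan": [[[4.5,0,0,0,0,0],[9,0,0,0,0,0],[13,0,0,0,0,0],[13,0,0,0,0,0]]]}}

```text
time_s: 6.22
tcp_pos: [0.6298, -0.0015, 0.084]
ee_rot: [[-0.009, -0.234, 0.972], [-0.002, 0.972, 0.234], [-1.0, 0.0, -0.009]]
wrist_force: [0.9, -0.8, -0.5]
gripper_width: 0.005
```

Emit:
{"op": "play_rows", "data": {"plan": [[[1.7,0,0,0,0,0],[3.4,0,0,0,0,0],[5,0,0,0,0,0],[5,0,0,0,0,0]]]}}

```text
time_s: 6.72
tcp_pos: [0.6318, 0.0003, 0.0359]
ee_rot: [[-0.003, -0.237, 0.972], [-0.001, 0.972, 0.237], [-1.0, 0.0, -0.003]]
wrist_force: [-0.1, 0.2, -0.6]
gripper_width: 0.004
```

```bash
python3 st.py; python3 - <<'E'
from h import *
for n in ['scene','side']:
    im,d,W=cloud(n); a=im[170:290,200:380]
    cv2.imwrite(f'pics/{n}3.png',cv2.resize(a,None,fx=4,fy=4,interpolation=2))
E
```

```text
6.725 [6.318e-01 3.000e-04 3.590e-02] cab 0.6142 -0.1488
[[-0.003 -0.237  0.972]
 [-0.001  0.972  0.237]
 [-1.     0.    -0.003]]
[-0.07  0.16 -0.57] in cab -0.03 0.0043844267730860885 [ 14.7  33.  -10.8  -0.  -46.4 -91. ]
```

View pics/side3.png

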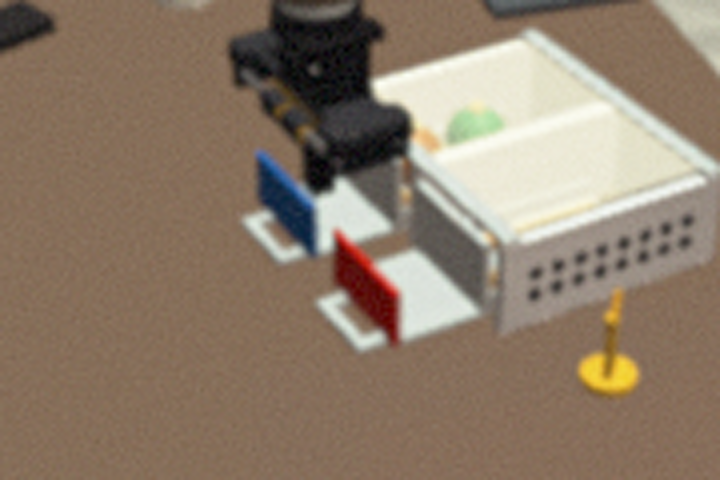

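The shut fingers stand behind the blue lip at crop pixel (318,180), with no contact. I'll pull gently.

Emit:
{"op": "play_rows", "data": {"plan": [[[0,0,-0.4,0,0,0],[0,0,-0.8,0,0,0],[0,0,-1.2,0,0,0],[0,0,-1.6,0,0,0],[0,0,-2.0,0,0,0]]]}}

```text
time_s: 7.45
tcp_pos: [0.6142, -0.004, 0.0378]
ee_rot: [[0.003, -0.237, 0.972], [0.001, 0.972, 0.237], [-1.0, -0.0, 0.003]]
wrist_force: [1.8, 0.6, -1.6]
gripper_width: 0.004
```

Emit:
{"op": "play_rows", "data": {"plan": [[[0,0,-0.4,0,0,0],[0,0,-0.8,0,0,0],[0,0,-1.2,0,0,0],[0,0,-1.6,0,0,0],[0,0,-2.0,0,0,0]]]}}

```text
time_s: 8.07
tcp_pos: [0.594, -0.0089, 0.0378]
ee_rot: [[0.001, -0.237, 0.972], [0.0, 0.972, 0.237], [-1.0, -0.0, 0.001]]
wrist_force: [0.7, 0.6, 0.8]
gripper_width: 0.006
```

```bash
python3 st.py; python3 - <<'E'
from h import *
import loc
im,d,W=cloud('scene'); loc.lips('scene',im,W); cv2.imwrite('pics/scene4.png',cv2.resize(im[170:320,180:380],None,fx=4,fy=4,interpolation=2))
E
```

```text
8.075 [ 0.594  -0.0089  0.0378] cab 0.5752 -0.1488
[[ 0.001 -0.237  0.972]
 [ 0.     0.972  0.237]
 [-1.    -0.     0.001]]
[0.73 0.6  0.83] in cab 0.86 0.006155722777798629 [ 14.7  29.9 -16.6   0.  -43.5 -91. ]
scene red [224 222  35  21 412] mid [ 0.6364 -0.1398] z98 0.0613 dir [-0.238  0.971] len 0.1004 wid 0.0138
scene blue [290 207   9  14  92] mid [0.574  0.0216] z98 0.0621 dir [ 0.359 -0.933] len 0.0232 wid 0.009
scene blue [268 211  16  15 165] mid [ 0.589  -0.0407] z98 0.061 dir [ 0.225 -0.974] len 0.0411 wid 0.0145
scene blue [347 228  11  20  87] mid [0.7019 0.1664] z98 0.0767 dir [-0.466  0.885] len 0.012 wid 0.0076
```

View pics/scene4.png

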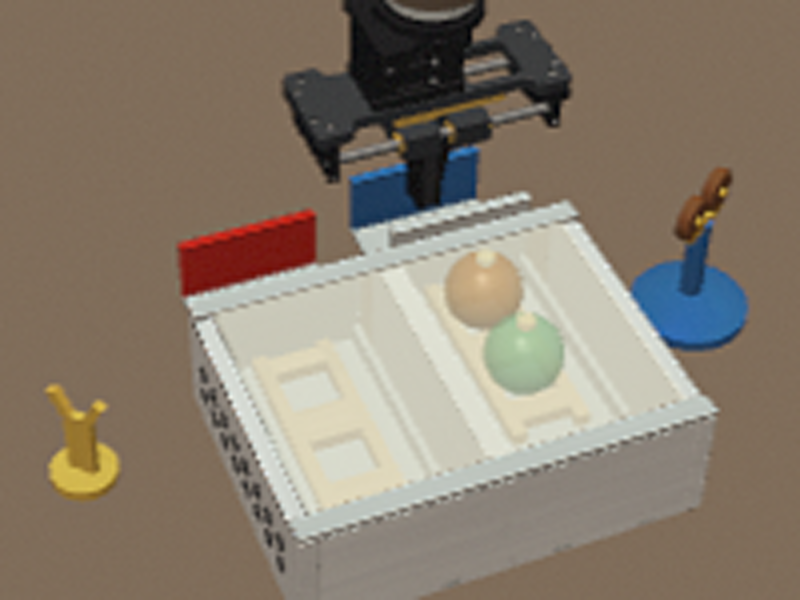

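The blue tray is about 20 mm out, with the baubles seated and red still home. I'll continue.

Emit:
{"op": "play_rows", "data": {"plan": [[[0,0,-0.4,0,0,0],[0,0,-0.9,0,0,0],[0,0,-1.5,0,0,0],[0,0,-2.1,0,0,0],[0,0,-2.7,0,0,0]]]}}

```text
time_s: 8.75
tcp_pos: [0.5674, -0.0154, 0.0376]
ee_rot: [[0.0, -0.237, 0.972], [0.0, 0.972, 0.237], [-1.0, 0.0, 0.0]]
wrist_force: [2.2, 1.2, 1.7]
gripper_width: 0.006
```

Emit:
{"op": "play_rows", "data": {"plan": [[[0,0,-0.6,0,0,0],[0,0,-1.2,0,0,0],[0,0,-1.8,0,0,0],[0,0,-2.4,0,0,0],[0,0,-3,0,0,0]]]}}

```text
time_s: 9.38
tcp_pos: [0.5383, -0.0225, 0.0376]
ee_rot: [[0.0, -0.237, 0.972], [0.0, 0.972, 0.237], [-1.0, 0.0, 0.0]]
wrist_force: [1.8, 2.6, 1.1]
gripper_width: 0.003
```

Emit:
{"op": "play_rows", "data": {"plan": [[[0,0,-0.6,0,0,0],[0,0,-1.2,0,0,0],[0,0,-1.8,0,0,0],[0,0,-2.4,0,0,0],[0,0,-3,0,0,0]]]}}

```text
time_s: 10.0
tcp_pos: [0.509, -0.0296, 0.0375]
ee_rot: [[-0.0, -0.237, 0.972], [0.0, 0.972, 0.237], [-1.0, 0.0, -0.0]]
wrist_force: [1.7, 2.7, 0.3]
gripper_width: 0.004
```

```bash
python3 st.py; python3 - <<'E'
from h import *
import loc
im,d,W=cloud('scene'); loc.lips('scene',im,W); cv2.imwrite('pics/scene5.png',cv2.resize(im[170:320,180:380],None,fx=4,fy=4,interpolation=2))
E
```

```text
10.0 [ 0.509  -0.0296  0.0375] cab 0.4878 -0.149
[[-0.    -0.237  0.972]
 [ 0.     0.972  0.237]
 [-1.     0.    -0.   ]]
[1.69 2.7  0.34] in cab 2.28 0.003938944736809553 [ 14.9  23.7 -28.7  -0.  -37.6 -91.2]
scene red [224 222  35  20 403] mid [ 0.6365 -0.1412] z98 0.0614 dir [-0.232  0.973] len 0.099 wid 0.0158
scene blue [279 190   9  13  86] mid [0.4893 0.0009] z98 0.0606 dir [-0.275  0.962] len 0.0244 wid 0.0112
scene blue [257 194  17  14 157] mid [ 0.5048 -0.0617] z98 0.0617 dir [-0.214  0.977] len 0.0414 wid 0.0143
scene blue [349 229   8  15  73] mid [0.7014 0.1652] z98 0.0732 dir [ 0.132 -0.991] len 0.0104 wid 0.0057
```

View pics/scene5.png

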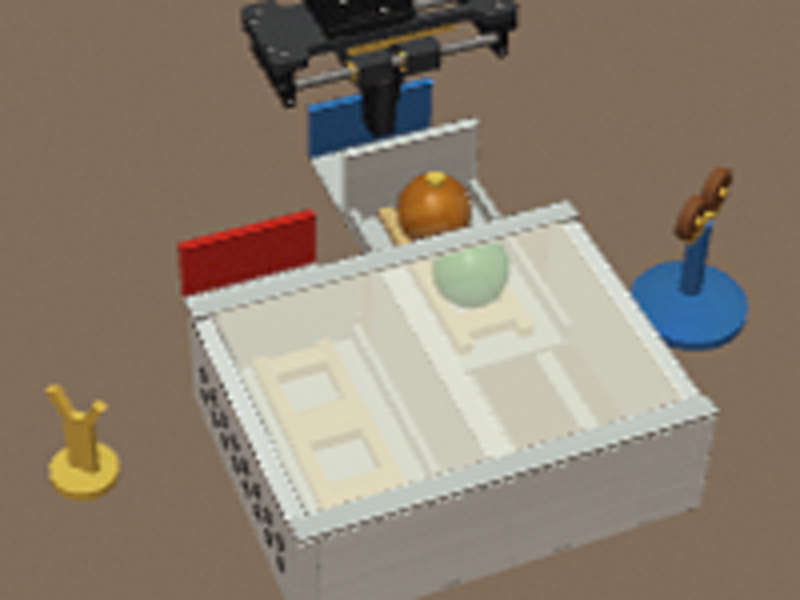

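Emit:
{"op": "play_rows", "data": {"plan": [[[0,0,-0.5,0,0,0],[0,0,-1,0,0,0],[0,0,-1.5,0,0,0],[0,0,-1.9,0,0,0],[0,0,-2.2,0,0,0]]]}}

```text
time_s: 10.68
tcp_pos: [0.4877, -0.0349, 0.0374]
ee_rot: [[-0.0, -0.237, 0.972], [-0.0, 0.972, 0.237], [-1.0, 0.0, -0.0]]
wrist_force: [2.8, 1.1, -1.8]
gripper_width: 0.003
```

Emit:
{"op": "play_rows", "data": {"plan": [[[0,0,-0.25,0,0,0],[0,0,-0.5,0,0,0],[0,0,-0.75,0,0,0]]]}}

```text
time_s: 11.05
tcp_pos: [0.4807, -0.0366, 0.0375]
ee_rot: [[-0.0, -0.237, 0.972], [-0.0, 0.972, 0.237], [-1.0, -0.0, -0.0]]
wrist_force: [2.0, 0.2, -2.2]
gripper_width: 0.006
```

```bash
python3 st.py
```

```text
11.05 [ 0.4807 -0.0366  0.0375] cab 0.4586 -0.149
[[-0.    -0.237  0.972]
 [-0.     0.972  0.237]
 [-1.    -0.    -0.   ]]
[ 2.02  0.22 -2.18] in cab 2.01 0.006080052134213248 [ 15.   21.6 -32.6   0.  -35.8 -91.3]
```

Not yet on the stop, since the force is still only the 2 N of friction. A few more millimetres.

Emit:
{"op": "play_rows", "data": {"plan": [[[0,0,-0.2,0,0,0],[0,0,-0.4,0,0,0]]]}}

```text
time_s: 11.3
tcp_pos: [0.4802, -0.0367, 0.0381]
ee_rot: [[0.007, -0.238, 0.971], [0.001, 0.971, 0.238], [-1.0, -0.0, 0.007]]
wrist_force: [8.6, 1.4, -7.0]
gripper_width: 0.008
```

Emit:
{"op": "play_rows", "data": {"plan": [[[0,0,-0.2,0,0,0],[0,0,-0.4,0,0,0]]]}}

```text
time_s: 11.55
tcp_pos: [0.4802, -0.0366, 0.0387]
ee_rot: [[0.015, -0.239, 0.971], [0.003, 0.971, 0.239], [-1.0, -0.001, 0.016]]
wrist_force: [14.9, 2.4, -12.1]
gripper_width: 0.005
```

```bash
python3 st.py
```

```text
11.55 [ 0.4802 -0.0366  0.0387] cab 0.4581 -0.1489
[[ 0.015 -0.239  0.971]
 [ 0.003  0.971  0.239]
 [-1.    -0.001  0.016]]
[ 14.87   2.43 -12.06] in cab 15.03 0.004880688905358621 [ 15.1  21.1 -33.3   0.1 -34.8 -91.3]
```

It's on the outer stop (15 N). I'll hold briefly, back away from the lip into the middle of the gap, and lift.

Emit:
{"op": "play_rows", "data": {"plan": [[[0,0,0,0,0,0],[0,0,0.8,0,0,0],[0,0,1.6,0,0,0],[0,0,2.4,0,0,0],[0,0,2.4,0,0,0]]]}}

```text
time_s: 12.18
tcp_pos: [0.4965, -0.0328, 0.0374]
ee_rot: [[-0.001, -0.237, 0.972], [-0.0, 0.972, 0.237], [-1.0, -0.0, -0.001]]
wrist_force: [-0.2, 0.3, -0.8]
gripper_width: 0.006
```

Emit:
{"op": "play_rows", "data": {"plan": [[[-1.5,0,0,0,0,0],[-4,0,0,0,0,0],[-8,0,0,0,0,0],[-13,0,0,0,0,0],[-17,0,0,0,0,0]]]}}

```text
time_s: 12.8
tcp_pos: [0.4959, -0.0329, 0.2094]
ee_rot: [[0.0, -0.237, 0.972], [0.0, 0.972, 0.237], [-1.0, 0.0, 0.001]]
wrist_force: [-0.1, 0.9, 0.2]
gripper_width: 0.006
```

Emit:
{"op": "play_rows", "data": {"plan": [[[0,0,-3,0,0,0],[0,0,-6,0,0,0],[0,0,-6,0,0,0],[0,0,-6,0,0,0]]]}}

```text
time_s: 13.3
tcp_pos: [0.4383, -0.047, 0.2077]
ee_rot: [[0.001, -0.237, 0.972], [-0.0, 0.972, 0.237], [-1.0, -0.0, 0.0]]
wrist_force: [0.3, 0.5, -0.2]
gripper_width: 0.002
```

```bash
python3 st.py; python3 - <<'E'
from h import *
import loc
for n in ['scene','side']:
    im,d,W=cloud(n); loc.lips(n,im,W); cv2.imwrite(f'pics/{n}6.png',im)
    cv2.imwrite(f'pics/{n}6z.png',cv2.resize(im[170:320,180:380],None,fx=4,fy=4,interpolation=2))
E
```

```text
13.3 [ 0.4383 -0.047   0.2077] cab 0.4149 -0.1491
[[ 0.001 -0.237  0.972]
 [-0.     0.972  0.237]
 [-1.    -0.     0.   ]]
[ 0.27  0.51 -0.24] in cab 0.39 0.002445968404255261 [ 15.1   4.5 -25.3   0.  -60.2 -91.4]
scene red [224 222  35  21 411] mid [ 0.6364 -0.1404] z98 0.0617 dir [-0.226  0.974] len 0.0986 wid 0.0137
scene blue [254 184  30  19 323] mid [ 0.469  -0.0422] z98 0.061 dir [-0.242  0.97 ] len 0.0967 wid 0.0143
scene blue [348 228   9  17  77] mid [0.7013 0.1645] z98 0.0738 dir [0.009 1.   ] len 0.0118 wid 0.0095
side red [284 228  15  27 184] mid [ 0.6312 -0.1423] z98 0.0629 dir [-0.212  0.977] len 0.099 wid 0.0105
side blue [227 220  13  24 122] mid [ 0.4634 -0.0447] z98 0.0641 dir [ 0.211 -0.978] len 0.0975 wid 0.0076
```

View pics/scene6z.png

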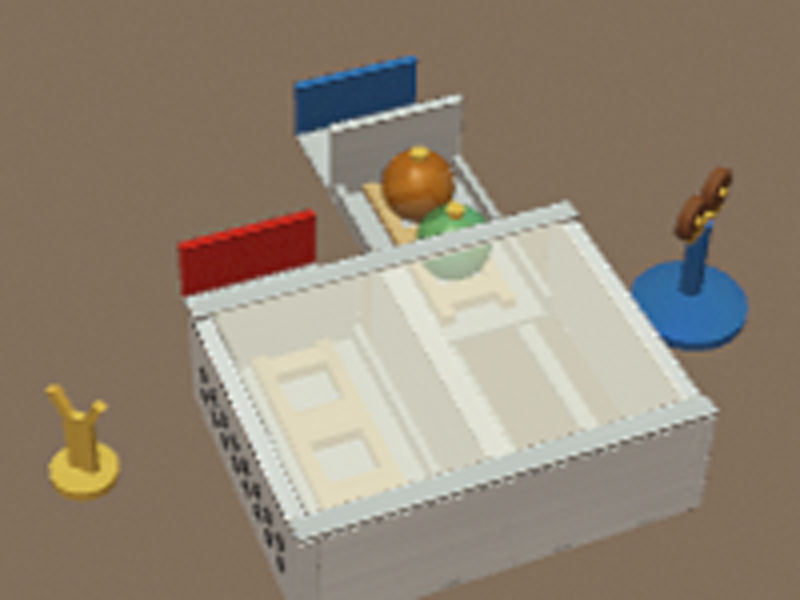

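View pics/side6.png

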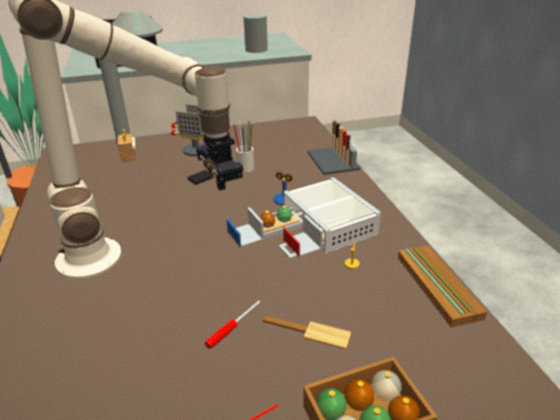

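By the scene camera the blue tray moved 140 mm. Red is unmoved, the baubles are seated, and the arm is clear. I'm handing in.

```bash
python3 -c "
from station import r
print(r.finish_job())"
```

```text
the job is handed in; nothing more can be done
None
```

The red tray is home and the blue tray is out at its stop. I handed the job in at about 13.4 s, and the system reports no verdict.

- **Red tray:** I pushed it home with the shut fingers until the force rose to 16 N. Its lip was then level with the blue tray's home position to about 1 mm, and it did not move afterwards.
- **Blue tray:** I hooked the fingers behind the lip and drew it out slowly until it met the stop at 15 N. The scene camera put its travel at about 140 mm.
- **Baubles and bystanders:** In the last scene and side pictures both baubles look seated in their cradle and clear of the cabinet. I judged this by eye and did not measure the distance to their pockets. The bystanders in view look undisturbed, also by eye.
- **At hand-in:** The arm was raised clear and touching nothing, with wrist force near zero.

None of the checks failed. The scene and side cameras disagreed by about 5 mm on absolute lip positions but agreed on the travel.

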